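Fold the calipers and put them away in order of length

ROBOT

A 6-joint arm with a two-finger parallel gripper is mounted at the origin on the work surface. World frame = base frame: x ahead of the robot, y to its left, z up, the work surface at z = 0. Lengths are in m, angles in rad, forces in N, time in s.
With the tool pointing down it reaches from about 0.275 to 0.725 m from the base axis. Payload 15.9 kg.
Tool frame: the origin (TCP) lies at the very end of the fingers, on their centre line; the grasp point (between the pads) lies 19 mm behind it (robot.tcp_to_grasp is the distance from the TCP to the grasp point, in m); z points along the fingers, y is the line along which they close (so a half turn about z gives the same grasp; the last joint's range is limited). The gripper opens to 85 mm and grips with 20 to 120 N. Pads are 22 mm wide; open, the fingers measure 114 mm over their backs; the gripper's body (76 mm by 85 mm) begins 54 mm behind the grasp point. The pads swing forward as they close: fully open they stand 13 mm farther back than shut.
Start: joints at [1.181, 0.213, -0.034, 1.323, 0, 1.571], TCP at [0.19, 0.462, 0.231] pointing down, gripper open.
Joint ranges: [-2.98, 2.98], [-0.74, 1.72], [-1.14, 1.35], [-2.1, 2.04], [-1.57, 1.44], [-3.14, 3.14]. Speed limits (rad/s): [1.89, 1.89, 2.39, 2.57, 3.14, 3.14].

INTERFACE

Orientations are given as a rotation vector (axis times angle).
In Python, from station import readout, optics, robot, nets gives the robot as it stands. The module is installed in compiled form; this text tells all that it offers.
- The arm moves only by the tool send_rows, never from a script. Its argument "plan" is a list of rows, each an object of numbers: "claw": the opening, from -1 (shut) to 1 (fully open); "x", "y", "z": the shift along the tool's x, y, z in shares of 0.8 m (1.0 is 0.8 m); "ax", "ay", "az": the turn, a rotation vector about the tool's x, y, z in fractions of the full range, 1 being 2 pi rad. In form: [{"claw": .., "x": .., "y": .., "z": .., "ax": .., "ay": .., "az": ..}, ...]. A call has 1 to 12 rows; each row is the pose to reach, as a shift and turn from the pose commanded when the call began, along the tool's axes at that moment; what a row does not reach only later rows make up. A row lasts 1/8 s, in which the tool goes at most 62.5 mm and 10.7 degrees, less where a joint would pass 70% of its speed; a pose out of reach is approached as far as the arm can. No shift or turn number may pass 1 either way. A call with a gripper value outside its range is refused whole. The fingers move at their own pace and stop on an object; "grip_force" is the grip in N (left out, the last holds). Time passes only in rows, so rows that repeat a pose let the fingers close. It gives the time, the measured TCP pose, the force, the opening and the grip force at its end, in the units of the state.
- readout.get_obs(): the state, without advancing time (a new reading comes with each control period).
- optics.read_camera(name): name is "scene" or "top"; returns a dict with "img" (420x560x3 uint8, blue, green, red), "mtx" (3x3 intrinsics, pixels), "origin" and "attitude" of the camera in the world. Camera axes: x right, y down, z forward; pixel columns grow to the right and rows downward; lengths in m; the calibration is good to about 2 mm. A picture is of the moment at which its call begins. There is no depth.
- robot.sign_off(): hands the job in; it is judged then, once.
Trained networks look in a picture, given as the dict that the camera call returned (one of the last four; its "shot" number tells which), for a name from the list of things; names that differ only in an ending like _2 or _b are one class to them, and where a whole thing is asked for, a point or a joint stands for the part that bears it (a point fixed in the world has none). Each returns a list of dicts, best first, with "conf" (0 to 1); they miss things now and then, are a little off and sometimes report something else, mostly with a low value. They report only what shows in the picture. A call takes as long as a camera call. They do not tell look-alikes from the thing itself.
- nets.regions_of(picture, target): "mask" (420x560 bool, what is visible of it) and "pixel" ([row, column] in pixels, amid what is visible of it).
The state is a dict: "clock": time; "joints": joint angles; "dq": joint speeds; "joint_torque": joint torques, N m; "tool_pos": TCP position; "ee_rot": TCP orientation; "contact_force": force on the tool from outside, world axes, zero at the start; "wrist_torque": the same for the moment, N m; "opening": opening from 0.0 (shut) to 1.0 (fully open); "grip_force": force on a finger pad.
Only numpy, scipy, OpenCV 4.12 (cv2) and the standard library are available. Lean on these libraries where they do the work, as an engineer would, in place of code of your own. Each camera call takes 0.05 s, during which the arm holds its last target. There are 200 camera calls.

TASK

Fold the three steel calipers shut and put them away in the blue tray, each lying flat in a channel of its own, along the channel. Put them in order of length: the longest in the channel next to the tray's bow handle, the shortest in the channel farthest from it. Set them down rather than dropping them, and let go.

Things in the scene. Friction and masses are not known exactly. Their poses are not given: they have to be found in the camera images.
- caliper_short: Short one of 3 steel firm-joint calipers: two legs on a stiff vertical hinge, a V when open, lying flat. Folded 90 mm long, 17 wide (hinge head 22), 12 high (screw 14). Origin: underside, middle of folded length. x: along fixed leg, hinge to tip; z up. Hinge at x -34, y 0 mm; head 11 mm beyond. Fixed leg at y -8.5 to -0.5; other leg mirrors it folded, opens to +y. 100 g.
- caliper_short_leg (a joint): Opening angle of the short caliper: 0 = folded (stop), grows as the leg swings out, up to 0.7; 0.4 to 0.6 at the start. Friction hinge, stays where left; about 0.04 N m turns it, so pinching the two legs together between the fingers folds it.
- caliper_medium: Medium one of 3 steel firm-joint calipers: two legs on a stiff vertical hinge, a V when open, lying flat. Folded 115 mm long, 17 wide (hinge head 22), 12 high (screw 14). Origin: underside, middle of folded length. x: along fixed leg, hinge to tip; z up. Hinge at x -46.5, y 0 mm; head 11 mm beyond. Fixed leg at y -8.5 to -0.5; other leg mirrors it folded, opens to +y. 140 g.
- caliper_medium_leg (a joint): Opening angle of the medium caliper: 0 = folded (stop), grows as the leg swings out, up to 0.7; 0.4 to 0.6 at the start. Friction hinge, stays where left; about 0.04 N m turns it, so pinching the two legs together between the fingers folds it.
- caliper_long: Long one of 3 steel firm-joint calipers: two legs on a stiff vertical hinge, a V when open, lying flat. Folded 140 mm long, 17 wide (hinge head 22), 12 high (screw 14). Origin: underside, middle of folded length. x: along fixed leg, hinge to tip; z up. Hinge at x -59, y 0 mm; head 11 mm beyond. Fixed leg at y -8.5 to -0.5; other leg mirrors it folded, opens to +y. 180 g.
- caliper_long_leg (a joint): Opening angle of the long caliper: 0 = folded (stop), grows as the leg swings out, up to 0.7; 0.4 to 0.6 at the start. Friction hinge, stays where left; about 0.04 N m turns it, so pinching the two legs together between the fingers folds it.
- channel_a: One of 3 alike grey plastic channels side by side, 64 mm apart, in the blue tray. Origin: centre of underside, 6 mm above bench; its floor is 3 mm above the origin. x along the channel, z up. Inside 172 x 40 mm; side ribs 5 mm and end ribs 4 mm thick, 6 mm high over the floor; side ribs have a 68 mm gap in the middle for fingers.
- channel_b: One of 3 alike grey plastic channels side by side, 64 mm apart, in the blue tray. Origin: centre of underside, 6 mm above bench; its floor is 3 mm above the origin. x along the channel, z up. Inside 172 x 40 mm; side ribs 5 mm and end ribs 4 mm thick, 6 mm high over the floor; side ribs have a 68 mm gap in the middle for fingers.
- channel_c: One of 3 alike grey plastic channels side by side, 64 mm apart, in the blue tray. Origin: centre of underside, 6 mm above bench; its floor is 3 mm above the origin. x along the channel, z up. Inside 172 x 40 mm; side ribs 5 mm and end ribs 4 mm thick, 6 mm high over the floor; side ribs have a 68 mm gap in the middle for fingers.
- tray_handle: Aluminium bow handle, fixed, standing on the blue tray at one end of the row of channels (the other end has a flat label holder). 90 mm long along x, 10 mm thick, 35 mm high. Origin: under its middle, at the tray's floor; 56 mm from the centre line of the nearest channel. The tray is 280 x 210 mm, with a rim 14 mm above the bench.
There are look-alikes about, which are no part of the job. Several things have the shape of the tray_handle; the one meant has the colours described above.

How it is judged:
At the end, for the whole second after the job is handed in: All folded (below 0.1 rad), flat (0.05 rad) on the channel floor (3 mm), along it (0.35 rad, either way round), within 16 mm of its centre line and 45 mm of its middle; longest next to the bow handle, medium in the middle, shortest farthest; released, at rest (((horizontal distance between channel_a and tray_handle above 0.15 m and x of caliper_short in the frame of channel_a between -0.045 and 0.045 m and y of caliper_short in the frame of channel_a between -0.016 and 0.016 m and z of caliper_short in the frame of channel_a between 0 and 0.006 m and angle between the x axis of caliper_short and the x axis of channel_a, either way round below 0.35 rad) or (horizontal distance between channel_b and tray_handle above 0.15 m and x of caliper_short in the frame of channel_b between -0.045 and 0.045 m and y of caliper_short in the frame of channel_b between -0.016 and 0.016 m and z of caliper_short in the frame of channel_b between 0 and 0.006 m and angle between the x axis of caliper_short and the x axis of channel_b, either way round below 0.35 rad) or (horizontal distance between channel_c and tray_handle above 0.15 m and x of caliper_short in the frame of channel_c between -0.045 and 0.045 m and y of caliper_short in the frame of channel_c between -0.016 and 0.016 m and z of caliper_short in the frame of channel_c between 0 and 0.006 m and angle between the x axis of caliper_short and the x axis of channel_c, either way round below 0.35 rad)) and angle between each of caliper_short, caliper_medium, caliper_long's own z axis and vertical below 0.05 rad and value of joint each of caliper_short_leg, caliper_medium_leg, caliper_long_leg below 0.1 rad and linear speed of each of caliper_short, caliper_medium, caliper_long below 0.02 m/s and angular speed of each of caliper_short, caliper_medium, caliper_long below 0.1 rad/s and contact force between each of caliper_short, caliper_medium, caliper_long and the fingers below 0.05 N and ((horizontal distance between channel_a and tray_handle between 0.08 and 0.15 m and x of caliper_medium in the frame of channel_a between -0.045 and 0.045 m and y of caliper_medium in the frame of channel_a between -0.016 and 0.016 m and z of caliper_medium in the frame of channel_a between 0 and 0.006 m and angle between the x axis of caliper_medium and the x axis of channel_a, either way round below 0.35 rad) or (horizontal distance between channel_b and tray_handle between 0.08 and 0.15 m and x of caliper_medium in the frame of channel_b between -0.045 and 0.045 m and y of caliper_medium in the frame of channel_b between -0.016 and 0.016 m and z of caliper_medium in the frame of channel_b between 0 and 0.006 m and angle between the x axis of caliper_medium and the x axis of channel_b, either way round below 0.35 rad) or (horizontal distance between channel_c and tray_handle between 0.08 and 0.15 m and x of caliper_medium in the frame of channel_c between -0.045 and 0.045 m and y of caliper_medium in the frame of channel_c between -0.016 and 0.016 m and z of caliper_medium in the frame of channel_c between 0 and 0.006 m and angle between the x axis of caliper_medium and the x axis of channel_c, either way round below 0.35 rad)) and ((horizontal distance between channel_a and tray_handle below 0.08 m and x of caliper_long in the frame of channel_a between -0.045 and 0.045 m and y of caliper_long in the frame of channel_a between -0.016 and 0.016 m and z of caliper_long in the frame of channel_a between 0 and 0.006 m and angle between the x axis of caliper_long and the x axis of channel_a, either way round below 0.35 rad) or (horizontal distance between channel_b and tray_handle below 0.08 m and x of caliper_long in the frame of channel_b between -0.045 and 0.045 m and y of caliper_long in the frame of channel_b between -0.016 and 0.016 m and z of caliper_long in the frame of channel_b between 0 and 0.006 m and angle between the x axis of caliper_long and the x axis of channel_b, either way round below 0.35 rad) or (horizontal distance between channel_c and tray_handle below 0.08 m and x of caliper_long in the frame of channel_c between -0.045 and 0.045 m and y of caliper_long in the frame of channel_c between -0.016 and 0.016 m and z of caliper_long in the frame of channel_c between 0 and 0.006 m and angle between the x axis of caliper_long and the x axis of channel_c, either way round below 0.35 rad))); the robot touches nothing.
It fails at once if the short caliper was dropped (contact force between caliper_short and the fingers below 0.01 N and linear speed of caliper_short above 0.75 m/s).
It fails at once if the medium caliper was dropped (contact force between caliper_medium and the fingers below 0.01 N and linear speed of caliper_medium above 0.75 m/s).
It fails at once if the long caliper was dropped (contact force between caliper_long and the fingers below 0.01 N and linear speed of caliper_long above 0.75 m/s).
It also fails if it takes over 96 s, if anything falls off the work surface, if the arm or the gripper's body presses on something with over 40 N, if the wrist force passes 120 N, or if a joint passes its speed limit or range.

## Working session

There is one attempt and no reset: what is moved stays moved. The work goes in short steps, Python scripts to look and compute and a tool call to move; the robot and the scene stay as the last step left them, time stands still between calls to the robot, and variables do not carry over. Pictures are saved under pics/ and viewed, at most 14 in all, crops included, and the job is handed in when it is done.

Besides the shell and the picture viewer there is one more tool, called after "Call:" by a JSON object that holds its "fn" and its "kwargs", one argument or row to a line. send_rows: Moves the arm, as the interface text tells. Its arguments: {"type":"object","properties":{"plan":{"type":"array","items":{"type":"object","properties":{"claw":{"type":"number"},"x":{"type":"number"},"y":{"type":"number"},"z":{"type":"number"},"ax":{"type":"number"},"ay":{"type":"number"},"az":{"type":"number"}}}},"grip_force":{"type":"number"}},"required":["plan"]}

```bash
mkdir -p pics
cat > h.py <<'E'
import numpy as np, cv2
from scipy.spatial.transform import Rotation as R
from station import readout, optics, robot, nets
def Rm(a):
    a=np.array(a,float)
    return a if a.shape==(3,3) else (R.from_rotvec(a).as_matrix() if a.size==3 else R.from_quat(a).as_matrix())
def p2w(c,px,z):  # px Nx2 (col,row)
    px=np.atleast_2d(np.array(px,float)); K=np.array(c['mtx']); A=Rm(c['attitude']); o=np.array(c['origin'])
    d=(A@np.linalg.inv(K)@np.c_[px,np.ones(len(px))].T).T
    return (o+d*((z-o[2])/d[:,2])[:,None])[:,:2]
E
python3 - <<'E'
from h import *
o=readout.get_obs(); print({k:np.round(v,3).tolist() for k,v in o.items()})
for n in ['top','scene']:
    c=optics.read_camera(n); print(n,c['mtx'],c['origin'],c['attitude'],c['shot']); cv2.imwrite(f'pics/{n}0.png',c['img'])
    for t in ['caliper_short','caliper_medium','caliper_long','channel_a','tray_handle']:
        for r in nets.regions_of(c,t):
            m=r['mask']; print(t,round(r['conf'],2),r['pixel'],m.sum(), np.round(p2w(c,[r['pixel'][::-1]],0.01)[0],3))
E
```

```text
{'clock': 0.0, 'joints': [1.181, 0.213, -0.035, 1.324, 0.0, 1.571], 'dq': [0.002, -0.001, -0.0, 0.001, -0.001, 0.0], 'joint_torque': [0.007, -68.616, 48.712, 0.018, 0.0, -0.0], 'tool_pos': [0.19, 0.462, 0.231], 'ee_rot': [-0.608, -3.082, 0.002], 'contact_force': [0.761, 0.039, -0.164], 'wrist_torque': [0.017, -0.036, -0.026], 'grip_force': 0.0, 'opening': 1.0}
top [[523.89032037   0.         273.16589072]
 [  0.         523.89032037 207.986622  ]
 [  0.           0.           1.        ]] [ 0.40731371 -0.04057623  1.37724378] [-2.17337783  2.2124936  -0.09528617] 1
caliper_short 0.58 [185.1, 125.0] 318 [0.571 0.323]
caliper_medium 0.6 [177.1, 183.5] 479 [0.589 0.17 ]
caliper_medium 0.53 [191.5, 222.6] 236 [0.55  0.068]
caliper_long 0.93 [179.0, 184.5] 402 [0.584 0.167]
channel_a 0.94 [184.8, 349.9] 1347 [ 0.562 -0.266]
channel_a 0.74 [187.1, 331.6] 1311 [ 0.556 -0.218]
channel_a 0.7 [190.1, 303.1] 1329 [ 0.55  -0.143]
tray_handle 0.64 [188.2, 418.3] 175 [ 0.55  -0.447]
tray_handle 0.55 [272.3, 389.0] 162 [ 0.331 -0.362]
tray_handle 0.42 [178.6, 372.3] 168 [ 0.577 -0.326]
scene [[384.6419072    0.         281.39562223]
 [  0.         384.6419072  203.02295152]
 [  0.           0.           1.        ]] [1.11855666 0.07581187 0.67245584] [-1.55227836 -1.99955433  0.82673794] 2
caliper_short 0.95 [267.5, 461.1] 356 [0.564 0.326]
caliper_short 0.32 [245.3, 352.1] 386 [0.562 0.098]
caliper_medium 0.74 [239.4, 349.7] 337 [0.547 0.091]
caliper_medium 0.26 [261.6, 382.5] 492 [0.59  0.166]
caliper_long 0.91 [261.8, 384.8] 380 [0.589 0.17 ]
channel_a 0.92 [222.5, 245.7] 1285 [ 0.556 -0.15 ]
channel_a 0.77 [221.9, 192.1] 1228 [ 0.585 -0.271]
channel_a 0.76 [223.6, 222.9] 1292 [ 0.573 -0.2  ]
tray_handle 0.73 [206.5, 170.6] 201 [ 0.552 -0.341]
tray_handle 0.61 [230.2, 94.1] 312 [ 0.665 -0.476]
tray_handle 0.55 [149.2, 196.1] 110 [ 0.324 -0.373]
tray_handle 0.47 [194.8, 133.5] 213 [ 0.537 -0.449]
```

Run:
```python
import cv2
a=cv2.imread('pics/top0.png'); b=a[120:310,80:260]; cv2.imwrite('pics/t1.png',cv2.resize(b,None,fx=3.15,fy=3.15,interpolation=cv2.INTER_CUBIC))
b=a[120:310,270:450]; cv2.imwrite('pics/t2.png',cv2.resize(b,None,fx=3.15,fy=3.15,interpolation=cv2.INTER_CUBIC))
```

```text
(no output)
```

View pics/t1.png

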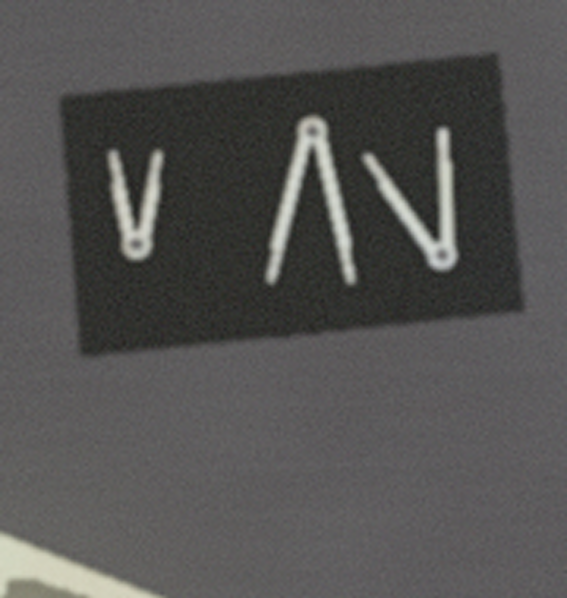

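View pics/t2.png

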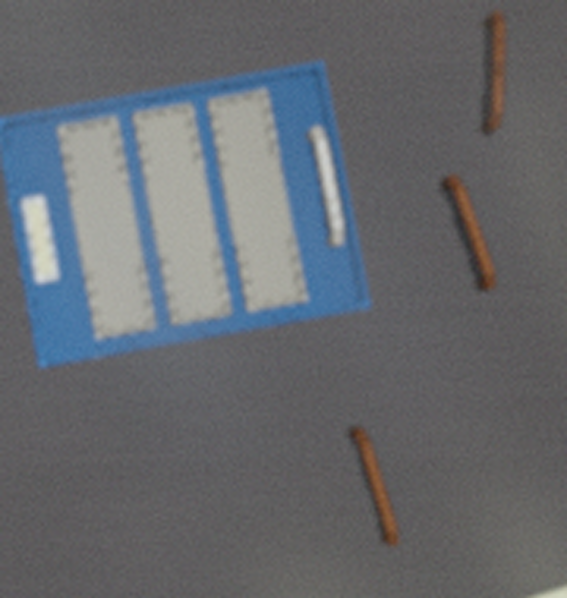

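View pics/scene0.png

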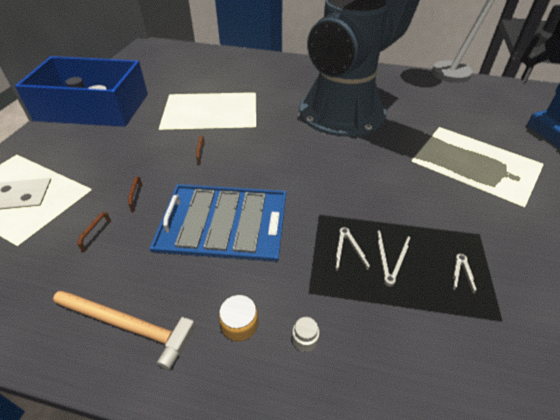

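The top view shows the calipers on the black mat. In full-image pixels (col,row) their hinges are short (123,198), long (179,161) and medium (220,202). In the tray, the aluminium handle is on the right at about (373,179) and the white label holder is on the left. The brown bows are look-alikes. Next I fit the poses.

```bash
cat >> h.py <<'E'
from scipy.optimize import minimize
def w2p(c,P):
    A=Rm(c['attitude']); q=(np.array(P)-np.array(c['origin']))@A; u=q@np.array(c['mtx']).T; return u[:,:2]/u[:,2:]
LEN=dict(short=90,medium=115,long=140)
def fitcal(c,name,h,th,phi,z0=0.0):
    """h: hinge px (col,row) guess; returns hinge xy, th, phi, err"""
    L=LEN[name]/1000-.011; S=6; h=np.array(h,float)
    x0,y0=(h-62).astype(int); g=cv2.cvtColor(c['img'],cv2.COLOR_BGR2GRAY)[y0:y0+124,x0:x0+124].astype(float)
    hw=p2w(c,[h],z0+.012)[0]
    def poly(s,p):
        a=p[2]+(p[3] if s>0 else 0); R2=np.array([[np.cos(a),-np.sin(a)],[np.sin(a),np.cos(a)]])
        q=np.array([[0,.0005*s],[L,.0005*s],[L,.0085*s],[0,.0085*s]])@R2.T+p[:2]; return q
    def img(p):
        m=np.zeros((124*S,124*S),np.float32); t=np.linspace(0,6.28,24)
        for q in (poly(-1,p),poly(1,p),p[:2]+.011*np.c_[np.cos(t),np.sin(t)]):
            u=w2p(c,np.c_[q,np.full(len(q),z0+.012)]); cv2.fillPoly(m,[np.round(((u-[x0,y0]+.5)*S-.5)*16).astype(np.int32)],1.,shift=4)
        m=cv2.GaussianBlur(m,(0,0),S*.7); return cv2.resize(m,(124,124),interpolation=cv2.INTER_AREA)
    mm=cv2.dilate((img(np.r_[hw,th,phi])>.05).astype(np.uint8),np.ones((9,9)))>0
    def f(p):
        m=img(p)[mm]; A=np.c_[m,np.ones(m.size)]; s=np.linalg.lstsq(A,g[mm],rcond=None)[0]; return np.mean((A@s-g[mm])**2)
    p=np.r_[hw,th,phi]
    for k in range(3):
        r=minimize(f,p,method='Nelder-Mead',options=dict(initial_simplex=np.vstack([p]+[p+d for d in np.diag([.006,.006,.1,.1])]),xatol=1e-4,fatol=1e-3)); p=r.x
    return p,r.fun/np.var(g[mm])
def toolyaw(o): # world yaw of tool y axis
    M=Rm(o['ee_rot']); return np.arctan2(M[1,1],M[0,1])
def goto(o,xy,z,yaw):
    M=Rm(o['ee_rot']); p=M.T@(np.r_[xy,z]-np.array(o['tool_pos']))
    # desired: tool z down, tool y along yaw (mod pi)
    b=[]
    for y in (yaw,yaw+np.pi):
        Y=np.array([np.cos(y),np.sin(y),0]); Z=np.array([0,0,-1.]); D=np.c_[np.cross(Y,Z),Y,Z]
        b.append(R.from_matrix(M.T@D).as_rotvec())
    b.sort(key=np.linalg.norm); return np.round(p,4),np.round(b[0],3),'alt',np.round(b[1],3)
E
cat > f.py <<'E'
from h import *
c=optics.read_camera('top')
res={}
for n,h,t1,t2 in [('short',(123.2,197.8),(130.5,168.6),(115.9,168.3)),('long',(179,161),(165.7,209.5),(191.4,209.5)),('medium',(220.3,201.6),(220.6,161),(196.8,169.2))]:
    H,A,B=p2w(c,[h,t1,t2],.012); a=np.arctan2(*(A-H)[::-1]); b=np.arctan2(*(B-H)[::-1])
    p,e=fitcal(c,n,h,a,(b-a)%(2*np.pi)); bis=p[2]+p[3]/2; d=LEN[n]/2000-.011
    g=p[:2]+d*np.cos(p[3]/2)*np.array([np.cos(bis),np.sin(bis)]); print(n,'guess',H,a,(b-a)%6.283,'fit',np.round(p,3),'err',round(e,3),'grasp',np.round(g,4),'bis',round(bis,3))
    print('   goto z=.1',goto(readout.get_obs(),g,.10,bis+np.pi/2))
for n in ['channel_a','tray_handle']:
    for r in nets.regions_of(c,n):
        (cx,cy),wh,an=cv2.minAreaRect(np.argwhere(r['mask'])[:,::-1].astype(np.float32))
        box=cv2.boxPoints(((cx,cy),wh,an)); W=p2w(c,box,.012 if n=='channel_a' else .03); s=np.diff(np.vstack([W,W[:1]]),axis=0); l=np.linalg.norm(s,axis=1); k=l.argmax()
        print(n,round(r['conf'],2),np.round(W.mean(0),4),'size',np.round(l[:2],3),'yaw',round(np.arctan2(s[k][1],s[k][0])%np.pi,3))
E
python3 f.py
```

```text
short guess [0.53732167 0.32677264] -0.24224345908648498 0.4836020099929609 fit [ 0.538  0.327 -0.171  0.37 ] err 0.089 grasp [0.5715 0.3279] bis 0.014
   goto z=.1 (array([-0.4041,  0.0205,  0.1313]), array([-0.   , -0.   , -0.404]), 'alt', array([-0.   ,  0.   ,  2.738]))
long guess [0.63174167 0.18127336] 2.870536484615095 0.5121044747428174 fit [0.632 0.182 2.895 0.461] err 0.087 grasp [0.5742 0.1829] bis 3.126
   goto z=.1 (array([-0.4616, -0.1126,  0.1313]), array([-0.   , -0.   , -0.374]), 'alt', array([-0.   ,  0.   ,  2.767]))
medium guess [0.5230709  0.07434445] -0.018592116673472353 0.6305541353863495 fit [0.525 0.075 0.022 0.574] err 0.077 grasp [0.5679 0.0889] bis 0.308
   goto z=.1 (array([-0.4916, -0.2019,  0.1313]), array([-0.   , -0.   , -0.698]), 'alt', array([-0.   ,  0.   ,  2.443]))
channel_a 0.7 [ 0.5562 -0.2071] size [0.055 0.183] yaw 0.154
channel_a 0.69 [ 0.5467 -0.143 ] size [0.05 0.18] yaw 0.17
channel_a 0.61 [ 0.5674 -0.27  ] size [0.056 0.185] yaw 0.167
channel_a 0.52 [0.5716 0.0922] size [0.053 0.111] yaw 0.028
tray_handle 0.73 [ 0.6687 -0.4683] size [0.016 0.095] yaw 3.102
tray_handle 0.6 [ 0.5356 -0.4434] size [0.012 0.093] yaw 0.295
tray_handle 0.48 [ 0.5743 -0.3253] size [0.014 0.097] yaw 0.147
tray_handle 0.43 [ 0.3298 -0.3575] size [0.015 0.1  ] yaw 0.255
```

The manual's scale: shifts go in shares of 0.8 m and turns go in shares of 2 pi rad. Converting my numbers, -0.4616 m / 0.8 = -0.577, -0.1126 m / 0.8 = -0.1408, -0.374 rad / 6.2832 = -0.0595.

Call:
{"fn": "send_rows", "kwargs": {
  "plan": [
    {"claw": 0.8,"x": -0.577,"y": -0.1408,"z": 0.1625,"az": -0.0595},
    {"claw": 0.8,"x": -0.577,"y": -0.1408,"z": 0.1625,"az": -0.0595},
    {"claw": 0.8,"x": -0.577,"y": -0.1408,"z": 0.1625,"az": -0.0595},
    {"claw": 0.8,"x": -0.577,"y": -0.1408,"z": 0.1625,"az": -0.0595},
    {"claw": 0.8,"x": -0.577,"y": -0.1408,"z": 0.1625,"az": -0.0595},
    {"claw": 0.8,"x": -0.577,"y": -0.1408,"z": 0.1625,"az": -0.0595},
    {"claw": 0.8,"x": -0.577,"y": -0.1408,"z": 0.1625,"az": -0.0595},
    {"claw": 0.8,"x": -0.577,"y": -0.1408,"z": 0.1625,"az": -0.0595},
    {"claw": 0.8,"x": -0.577,"y": -0.1408,"z": 0.1625,"az": -0.0595},
    {"claw": 0.8,"x": -0.577,"y": -0.1408,"z": 0.1625,"az": -0.0595},
    {"claw": 0.8,"x": -0.577,"y": -0.1408,"z": 0.1625,"az": -0.0595},
    {"claw": 0.8,"x": -0.577,"y": -0.1408,"z": 0.1625,"az": -0.0595}
  ]
}}

```text
$.plan[0]: bad value
```

Converted, -0.4616 m / 0.8 = -0.577, 0.13 m / 0.8 = 0.1625, -0.374 rad / 6.2832 = -0.0595.

Call:
{"fn": "send_rows", "kwargs": {
  "plan": [
    {"claw": 0.8,"x": -0.577,"y": -0.1408,"z": 0.1625,"ax": 0,"ay": 0,"az": -0.0595},
    {"claw": 0.8,"x": -0.577,"y": -0.1408,"z": 0.1625,"ax": 0,"ay": 0,"az": -0.0595},
    {"claw": 0.8,"x": -0.577,"y": -0.1408,"z": 0.1625,"ax": 0,"ay": 0,"az": -0.0595},
    {"claw": 0.8,"x": -0.577,"y": -0.1408,"z": 0.1625,"ax": 0,"ay": 0,"az": -0.0595},
    {"claw": 0.8,"x": -0.577,"y": -0.1408,"z": 0.1625,"ax": 0,"ay": 0,"az": -0.0595},
    {"claw": 0.8,"x": -0.577,"y": -0.1408,"z": 0.1625,"ax": 0,"ay": 0,"az": -0.0595},
    {"claw": 0.8,"x": -0.577,"y": -0.1408,"z": 0.1625,"ax": 0,"ay": 0,"az": -0.0595},
    {"claw": 0.8,"x": -0.577,"y": -0.1408,"z": 0.1625,"ax": 0,"ay": 0,"az": -0.0595},
    {"claw": 0.8,"x": -0.577,"y": -0.1408,"z": 0.1625,"ax": 0,"ay": 0,"az": -0.0595},
    {"claw": 0.8,"x": -0.577,"y": -0.1408,"z": 0.1625,"ax": 0,"ay": 0,"az": -0.0595},
    {"claw": 0.8,"x": -0.577,"y": -0.1408,"z": 0.1625,"ax": 0,"ay": 0,"az": -0.0595},
    {"claw": 0.8,"x": -0.577,"y": -0.1408,"z": 0.1625,"ax": 0,"ay": 0,"az": -0.0595}
  ],
  "grip_force": 40
}}

```text
clock: 2.25
tool_pos: [0.5737, 0.1839, 0.102]
ee_rot: [0.022, 3.141, 0.0]
contact_force: [0.0, 0.4, -0.9]
opening: 0.896
grip_force: 0.0
```

Converted, 0.097 m / 0.8 = 0.1213, 0.09 m / 0.8 = 0.1125.

Call:
{"fn": "send_rows", "kwargs": {
  "plan": [
    {"claw": 0.8,"x": 0,"y": 0,"z": 0.05,"ax": 0,"ay": 0,"az": 0},
    {"claw": 0.8,"x": 0,"y": 0,"z": 0.0875,"ax": 0,"ay": 0,"az": 0},
    {"claw": 0.8,"x": 0,"y": 0,"z": 0.1125,"ax": 0,"ay": 0,"az": 0},
    {"claw": 0.8,"x": 0,"y": 0,"z": 0.1213,"ax": 0,"ay": 0,"az": 0},
    {"claw": 0.8,"x": 0,"y": 0,"z": 0.1213,"ax": 0,"ay": 0,"az": 0},
    {"claw": 0.2,"x": 0,"y": 0,"z": 0.1213,"ax": 0,"ay": 0,"az": 0},
    {"claw": 0,"x": 0,"y": 0,"z": 0.1213,"ax": 0,"ay": 0,"az": 0},
    {"claw": -0.2,"x": 0,"y": 0,"z": 0.1213,"ax": 0,"ay": 0,"az": 0},
    {"claw": -0.4,"x": 0,"y": 0,"z": 0.1213,"ax": 0,"ay": 0,"az": 0},
    {"claw": -0.6,"x": 0,"y": 0,"z": 0.1213,"ax": 0,"ay": 0,"az": 0},
    {"claw": -0.8,"x": 0,"y": 0,"z": 0.1213,"ax": 0,"ay": 0,"az": 0},
    {"claw": -1,"x": 0,"y": 0,"z": 0.1213,"ax": 0,"ay": 0,"az": 0}
  ]
}}

```text
clock: 3.75
tool_pos: [0.5743, 0.183, 0.0045]
ee_rot: [0.025, 3.141, 0.0]
contact_force: [-0.7, 0.4, 6.1]
opening: 0.182
grip_force: 39.4
```

Call:
{"fn": "send_rows", "kwargs": {
  "plan": [
    {"claw": -1,"x": 0,"y": 0,"z": 0,"ax": 0,"ay": 0,"az": 0},
    {"claw": -1,"x": 0,"y": 0,"z": 0,"ax": 0,"ay": 0,"az": 0},
    {"claw": -1,"x": 0,"y": 0,"z": 0,"ax": 0,"ay": 0,"az": 0}
  ]
}}

```text
clock: 4.12
tool_pos: [0.5743, 0.183, 0.0045]
ee_rot: [0.025, 3.141, 0.0]
contact_force: [-0.9, 0.9, 5.0]
opening: 0.178
grip_force: 39.4
```

Converted, -0.1 m / 0.8 = -0.125, -0.08 m / 0.8 = -0.1.

Call:
{"fn": "send_rows", "kwargs": {
  "plan": [
    {"claw": -1,"x": 0,"y": 0,"z": -0.0125,"ax": 0,"ay": 0,"az": 0},
    {"claw": -1,"x": 0,"y": 0,"z": -0.05,"ax": 0,"ay": 0,"az": 0},
    {"claw": -1,"x": 0,"y": 0,"z": -0.1,"ax": 0,"ay": 0,"az": 0},
    {"claw": -1,"x": 0,"y": 0,"z": -0.125,"ax": 0,"ay": 0,"az": 0},
    {"claw": -1,"x": 0,"y": 0,"z": -0.125,"ax": 0,"ay": 0,"az": 0},
    {"claw": -1,"x": 0,"y": 0,"z": -0.125,"ax": 0,"ay": 0,"az": 0}
  ]
}}

```text
clock: 4.88
tool_pos: [0.5736, 0.1827, 0.1033]
ee_rot: [-0.025, -3.14, 0.001]
contact_force: [-0.0, -0.4, -2.5]
opening: 0.179
grip_force: 39.3
```

Run:
```python
from h import *
o=readout.get_obs(); print(o['tool_pos'],o['opening'],o['contact_force'],o['joints'])
a=optics.read_camera('top')['img'][120:280,120:280]; b=optics.read_camera('scene')['img'][150:310,300:460]
cv2.imwrite('pics/l1.png',cv2.resize(np.hstack([a,b]),None,fx=2.5,fy=2.5,interpolation=cv2.INTER_CUBIC))
print(goto(o,[.5674,-.270],.1,.163+np.pi/2))
```

```text
[0.5736268  0.18271987 0.10332423] 0.17913327424523015 [-0.01779186 -0.43053477 -2.46444121] [ 3.08374438e-01  4.73728889e-01  7.74663653e-03  1.10618421e+00
 -2.89200694e-06  3.24220967e-01]
(array([-0.001 , -0.4528,  0.0035]), array([-0.   , -0.001, -0.179]), 'alt', array([-2.000e-03,  0.000e+00,  2.963e+00]))
```

View pics/l1.png

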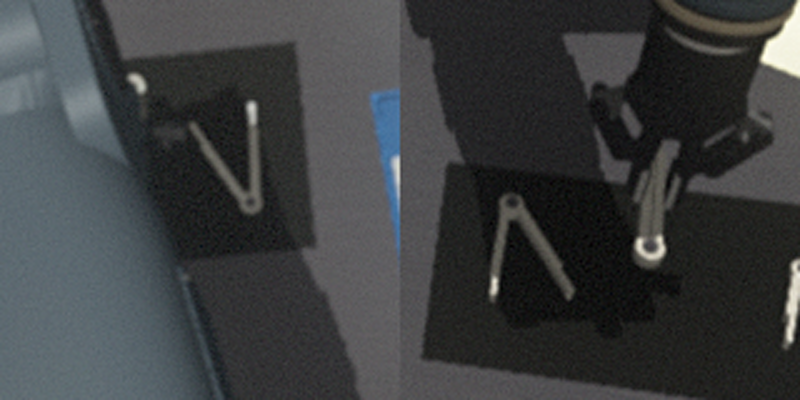

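The long caliper is folded and held, with its hinge head at about (650,248) in the right half of that picture. Next I carry it to the channel by the handle.

Converted, -0.453 m / 0.8 = -0.5663, -0.44 m / 0.8 = -0.55, -0.179 rad / 6.2832 = -0.0285.

Call:
{"fn": "send_rows", "kwargs": {
  "plan": [
    {"claw": -1,"x": -0.0013,"y": -0.0625,"z": 0.005,"ax": 0,"ay": 0,"az": -0.0048},
    {"claw": -1,"x": -0.0013,"y": -0.125,"z": 0.005,"ax": 0,"ay": 0,"az": -0.0095},
    {"claw": -1,"x": -0.0013,"y": -0.1875,"z": 0.005,"ax": 0,"ay": 0,"az": -0.0127},
    {"claw": -1,"x": -0.0013,"y": -0.25,"z": 0.005,"ax": 0,"ay": 0,"az": -0.0159},
    {"claw": -1,"x": -0.0013,"y": -0.3125,"z": 0.005,"ax": 0,"ay": 0,"az": -0.0191},
    {"claw": -1,"x": -0.0013,"y": -0.375,"z": 0.005,"ax": 0,"ay": 0,"az": -0.0223},
    {"claw": -1,"x": -0.0013,"y": -0.4375,"z": 0.005,"ax": 0,"ay": 0,"az": -0.0255},
    {"claw": -1,"x": -0.0013,"y": -0.5,"z": 0.005,"ax": 0,"ay": 0,"az": -0.0285},
    {"claw": -1,"x": -0.0013,"y": -0.55,"z": 0.005,"ax": 0,"ay": 0,"az": -0.0285},
    {"claw": -1,"x": -0.0013,"y": -0.5663,"z": 0.005,"ax": 0,"ay": 0,"az": -0.0285},
    {"claw": -1,"x": -0.0013,"y": -0.5663,"z": 0.005,"ax": 0,"ay": 0,"az": -0.0285},
    {"claw": -1,"x": -0.0013,"y": -0.5663,"z": 0.005,"ax": 0,"ay": 0,"az": -0.0285}
  ]
}}

```text
clock: 6.48
tool_pos: [0.568, -0.2688, 0.1]
ee_rot: [0.258, -3.131, -0.001]
contact_force: [0.6, -0.2, -1.1]
opening: 0.177
grip_force: 39.5
```

```bash
python3 -c "
from h import *
o=readout.get_obs(); print(goto(o,[.5674,-.270],.014,.163+np.pi/2),o['contact_force'])"
```

```text
(array([ 0.0008, -0.0012,  0.086 ]), array([ 0.001, -0.   ,  0.001]), 'alt', array([ 1.00e-03,  1.00e-03, -3.14e+00])) [ 0.59992593 -0.19303286 -1.05998349]
```

Converted, 0.086 m / 0.8 = 0.1075, -0.001 m / 0.8 = -0.0013.

Call:
{"fn": "send_rows", "kwargs": {
  "plan": [
    {"claw": -1,"x": 0.0013,"y": -0.0013,"z": 0.0375,"ax": 0,"ay": 0,"az": 0},
    {"claw": -1,"x": 0.0013,"y": -0.0013,"z": 0.0688,"ax": 0,"ay": 0,"az": 0},
    {"claw": -1,"x": 0.0013,"y": -0.0013,"z": 0.09,"ax": 0,"ay": 0,"az": 0},
    {"claw": -1,"x": 0.0013,"y": -0.0013,"z": 0.1,"ax": 0,"ay": 0,"az": 0},
    {"claw": -1,"x": 0.0013,"y": -0.0013,"z": 0.105,"ax": 0,"ay": 0,"az": 0},
    {"claw": -1,"x": 0.0013,"y": -0.0013,"z": 0.1075,"ax": 0,"ay": 0,"az": 0},
    {"claw": -1,"x": 0.0013,"y": -0.0013,"z": 0.1075,"ax": 0,"ay": 0,"az": 0}
  ]
}}

```text
clock: 7.35
tool_pos: [0.5675, -0.2713, 0.0147]
ee_rot: [-0.256, 3.131, -0.001]
contact_force: [0.1, 0.4, -1.9]
opening: 0.179
grip_force: 39.5
```

Converted, 0.0015 m / 0.8 = 0.0019, 0.001 m / 0.8 = 0.0013.

Call:
{"fn": "send_rows", "kwargs": {
  "plan": [
    {"claw": -1,"x": 0,"y": 0,"z": 0.0013,"ax": 0,"ay": 0,"az": 0},
    {"claw": -1,"x": 0,"y": 0,"z": 0.0019,"ax": 0,"ay": 0,"az": 0},
    {"claw": -1,"x": 0,"y": 0,"z": 0.0019,"ax": 0,"ay": 0,"az": 0}
  ]
}}

```text
clock: 7.72
tool_pos: [0.5672, -0.2712, 0.0128]
ee_rot: [-0.256, 3.131, 0.0]
contact_force: [-0.6, 0.3, -2.2]
opening: 0.18
grip_force: 39.5
```

Converted, 0.001 m / 0.8 = 0.0013, 0.0007 m / 0.8 = 0.0009.

Call:
{"fn": "send_rows", "kwargs": {
  "plan": [
    {"claw": -1,"x": 0,"y": 0,"z": 0.0009,"ax": 0,"ay": 0,"az": 0},
    {"claw": -1,"x": 0,"y": 0,"z": 0.0013,"ax": 0,"ay": 0,"az": 0},
    {"claw": -1,"x": 0,"y": 0,"z": 0.0013,"ax": 0,"ay": 0,"az": 0}
  ]
}}

```text
clock: 8.1
tool_pos: [0.5671, -0.2712, 0.0117]
ee_rot: [0.256, -3.131, -0.0]
contact_force: [-0.4, 0.1, -2.5]
opening: 0.179
grip_force: 39.5
```

Call:
{"fn": "send_rows", "kwargs": {
  "plan": [
    {"claw": -1,"x": 0,"y": 0,"z": 0.0009,"ax": 0,"ay": 0,"az": 0},
    {"claw": -1,"x": 0,"y": 0,"z": 0.0013,"ax": 0,"ay": 0,"az": 0},
    {"claw": -1,"x": 0,"y": 0,"z": 0.0013,"ax": 0,"ay": 0,"az": 0}
  ]
}}

```text
clock: 8.48
tool_pos: [0.5673, -0.2712, 0.0115]
ee_rot: [-0.256, 3.131, -0.0]
contact_force: [-3.7, 2.0, 9.4]
opening: 0.177
grip_force: 40.8
```

Call:
{"fn": "send_rows", "kwargs": {
  "plan": [
    {"claw": -0.5,"x": 0,"y": 0,"z": 0,"ax": 0,"ay": 0,"az": 0},
    {"claw": -0.2,"x": 0,"y": 0,"z": 0,"ax": 0,"ay": 0,"az": 0},
    {"claw": -0.2,"x": 0,"y": 0,"z": 0,"ax": 0,"ay": 0,"az": 0},
    {"claw": -0.2,"x": 0,"y": 0,"z": 0,"ax": 0,"ay": 0,"az": 0},
    {"claw": -0.2,"x": 0,"y": 0,"z": -0.025,"ax": 0,"ay": 0,"az": 0},
    {"claw": -0.2,"x": 0,"y": 0,"z": -0.075,"ax": 0,"ay": 0,"az": 0},
    {"claw": -0.2,"x": 0,"y": 0,"z": -0.125,"ax": 0,"ay": 0,"az": 0},
    {"claw": -0.2,"x": 0,"y": 0,"z": -0.125,"ax": 0,"ay": 0,"az": 0}
  ]
}}

```text
clock: 9.48
tool_pos: [0.5689, -0.272, 0.1141]
ee_rot: [-0.256, 3.127, -0.004]
contact_force: [0.7, 0.3, -0.3]
opening: 0.401
grip_force: 0.0
```

```bash
python3 -c "
from h import *
o=readout.get_obs(); print(goto(o,[.5679,.0889],.105,.308+np.pi/2),o['contact_force'],o['joints'])"
```

```text
(array([-0.0576,  0.3563,  0.0083]), array([-0.003,  0.004, -0.145]), 'alt', array([0.006, 0.005, 2.997])) [ 0.73414155  0.28692971 -0.28460368] [-4.46001584e-01  5.19554652e-01  1.09261967e-01  1.15512460e+00
 -9.92990575e-06 -6.09224446e-01]
```

Converted, 0.356 m / 0.8 = 0.445, -0.0576 m / 0.8 = -0.072, -0.145 rad / 6.2832 = -0.0231.

Call:
{"fn": "send_rows", "kwargs": {
  "plan": [
    {"claw": 0.7,"x": -0.01,"y": 0.0625,"z": 0.01,"ax": 0,"ay": 0,"az": -0.0032},
    {"claw": 0.7,"x": -0.02,"y": 0.125,"z": 0.01,"ax": 0,"ay": 0,"az": -0.0064},
    {"claw": 0.7,"x": -0.03,"y": 0.1875,"z": 0.01,"ax": 0,"ay": 0,"az": -0.0095},
    {"claw": 0.7,"x": -0.04,"y": 0.25,"z": 0.01,"ax": 0,"ay": 0,"az": -0.0127},
    {"claw": 0.7,"x": -0.05,"y": 0.3125,"z": 0.01,"ax": 0,"ay": 0,"az": -0.0159},
    {"claw": 0.7,"x": -0.06,"y": 0.375,"z": 0.01,"ax": 0,"ay": 0,"az": -0.0191},
    {"claw": 0.7,"x": -0.0688,"y": 0.425,"z": 0.01,"ax": 0,"ay": 0,"az": -0.0223},
    {"claw": 0.7,"x": -0.072,"y": 0.445,"z": 0.01,"ax": 0,"ay": 0,"az": -0.0231},
    {"claw": 0.7,"x": -0.072,"y": 0.445,"z": 0.01,"ax": 0,"ay": 0,"az": -0.0231},
    {"claw": 0.7,"x": -0.072,"y": 0.445,"z": 0.01,"ax": 0,"ay": 0,"az": -0.0231}
  ]
}}

```text
clock: 10.72
tool_pos: [0.5661, 0.0884, 0.1025]
ee_rot: [0.48, -3.104, 0.0]
contact_force: [0.1, 0.3, -0.1]
opening: 0.845
grip_force: 0.0
```

```bash
python3 -c "
from h import *
o=readout.get_obs(); print(goto(o,[.5679,.0889],.005,.308+np.pi/2),o['contact_force'],o['tool_pos'])
c=optics.read_camera('top')['img']; cv2.imwrite('pics/c1.png',cv2.resize(c[130:250,270:390],None,fx=4,fy=4,interpolation=cv2.INTER_CUBIC))"
```

```text
(array([-0.0019, -0.    ,  0.0975]), array([-0.   , -0.001, -0.001]), 'alt', array([-1.000e-03,  0.000e+00,  3.141e+00])) [ 0.08629426  0.31554917 -0.11296244] [0.56610653 0.08838806 0.10250839]
```

View pics/c1.png

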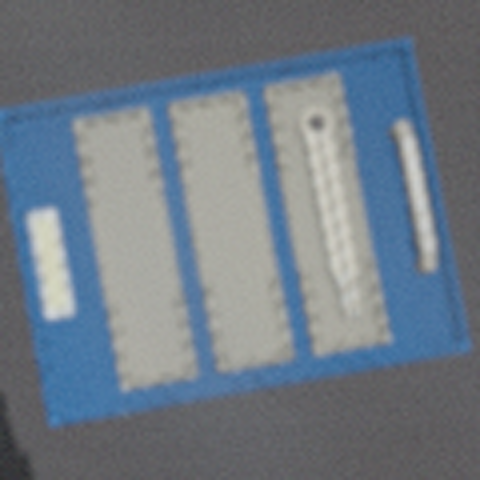

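The long caliper lies folded and roughly centred along the channel next to the handle, from head (316,122) to tip (350,308). Next is the medium one.

Converted, 0.097 m / 0.8 = 0.1213, 0.09 m / 0.8 = 0.1125.

Call:
{"fn": "send_rows", "kwargs": {
  "plan": [
    {"claw": 0.7,"x": -0.0025,"y": 0,"z": 0.05,"ax": 0,"ay": 0,"az": 0},
    {"claw": 0.7,"x": -0.0025,"y": 0,"z": 0.0875,"ax": 0,"ay": 0,"az": 0},
    {"claw": 0.7,"x": -0.0025,"y": 0,"z": 0.1125,"ax": 0,"ay": 0,"az": 0},
    {"claw": 0.7,"x": -0.0025,"y": 0,"z": 0.1213,"ax": 0,"ay": 0,"az": 0},
    {"claw": 0.7,"x": -0.0025,"y": 0,"z": 0.1213,"ax": 0,"ay": 0,"az": 0},
    {"claw": 0.2,"x": -0.0025,"y": 0,"z": 0.1213,"ax": 0,"ay": 0,"az": 0},
    {"claw": 0,"x": -0.0025,"y": 0,"z": 0.1213,"ax": 0,"ay": 0,"az": 0},
    {"claw": -0.2,"x": -0.0025,"y": 0,"z": 0.1213,"ax": 0,"ay": 0,"az": 0},
    {"claw": -0.4,"x": -0.0025,"y": 0,"z": 0.1213,"ax": 0,"ay": 0,"az": 0},
    {"claw": -0.6,"x": -0.0025,"y": 0,"z": 0.1213,"ax": 0,"ay": 0,"az": 0},
    {"claw": -0.8,"x": -0.0025,"y": 0,"z": 0.1213,"ax": 0,"ay": 0,"az": 0},
    {"claw": -1,"x": -0.0025,"y": 0,"z": 0.1213,"ax": 0,"ay": 0,"az": 0}
  ]
}}

```text
clock: 12.28
tool_pos: [0.5682, 0.0901, 0.0061]
ee_rot: [-0.482, 3.104, 0.0]
contact_force: [-1.2, 0.6, 5.7]
opening: 0.178
grip_force: 39.3
```

Converted, -0.1 m / 0.8 = -0.125, -0.08 m / 0.8 = -0.1.

Call:
{"fn": "send_rows", "kwargs": {
  "plan": [
    {"claw": -1,"x": 0,"y": 0,"z": 0,"ax": 0,"ay": 0,"az": 0},
    {"claw": -1,"x": 0,"y": 0,"z": 0,"ax": 0,"ay": 0,"az": 0},
    {"claw": -1,"x": 0,"y": 0,"z": 0,"ax": 0,"ay": 0,"az": 0},
    {"claw": -1,"x": 0,"y": 0,"z": -0.0125,"ax": 0,"ay": 0,"az": 0},
    {"claw": -1,"x": 0,"y": 0,"z": -0.05,"ax": 0,"ay": 0,"az": 0},
    {"claw": -1,"x": 0,"y": 0,"z": -0.1,"ax": 0,"ay": 0,"az": 0},
    {"claw": -1,"x": 0,"y": 0,"z": -0.125,"ax": 0,"ay": 0,"az": 0},
    {"claw": -1,"x": 0,"y": 0,"z": -0.125,"ax": 0,"ay": 0,"az": 0},
    {"claw": -1,"x": 0,"y": 0,"z": -0.125,"ax": 0,"ay": 0,"az": 0}
  ]
}}

```text
clock: 13.4
tool_pos: [0.5675, 0.09, 0.1049]
ee_rot: [0.482, -3.103, 0.0]
contact_force: [0.2, -0.0, -0.4]
opening: 0.174
grip_force: 39.3
```

Run:
```python
from h import *
o=readout.get_obs(); print(o['tool_pos'],o['opening'],o['contact_force'])
a=optics.read_camera('top')['img'][120:280,120:280]; b=optics.read_camera('scene')['img'][150:310,280:440]
cv2.imwrite('pics/m1.png',cv2.resize(np.hstack([a,b]),None,fx=2.5,fy=2.5,interpolation=cv2.INTER_CUBIC))
print(goto(o,[.557,-.207],.1,.163+np.pi/2))
```

```text
[0.5675262  0.08995532 0.10487664] 0.1738393735635189 [ 0.17078483 -0.04130189 -0.41299465]
(array([ 0.1001, -0.2798,  0.005 ]), array([ 0.   , -0.001,  0.145]), 'alt', array([ 2.000e-03,  0.000e+00, -2.996e+00]))
```

View pics/m1.png

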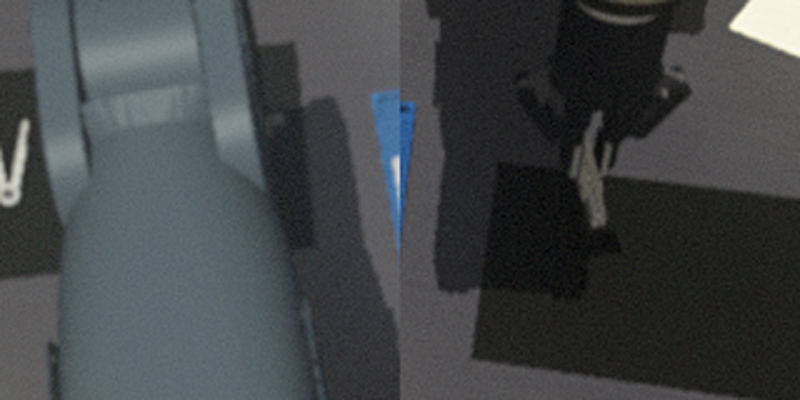

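The medium caliper is held and folded at about (595,180), so I carry it to the middle channel.

Converted, -0.28 m / 0.8 = -0.35, -0.268 m / 0.8 = -0.335, 0.145 rad / 6.2832 = 0.0231.

Call:
{"fn": "send_rows", "kwargs": {
  "plan": [
    {"claw": -1,"x": 0.0213,"y": -0.0588,"z": 0.005,"ax": 0,"ay": 0,"az": 0.0048},
    {"claw": -1,"x": 0.0413,"y": -0.1163,"z": 0.005,"ax": 0,"ay": 0,"az": 0.0095},
    {"claw": -1,"x": 0.0625,"y": -0.175,"z": 0.005,"ax": 0,"ay": 0,"az": 0.0143},
    {"claw": -1,"x": 0.0838,"y": -0.2338,"z": 0.005,"ax": 0,"ay": 0,"az": 0.0191},
    {"claw": -1,"x": 0.1038,"y": -0.2913,"z": 0.005,"ax": 0,"ay": 0,"az": 0.0231},
    {"claw": -1,"x": 0.12,"y": -0.335,"z": 0.005,"ax": 0,"ay": 0,"az": 0.0231},
    {"claw": -1,"x": 0.125,"y": -0.35,"z": 0.005,"ax": 0,"ay": 0,"az": 0.0231},
    {"claw": -1,"x": 0.125,"y": -0.35,"z": 0.005,"ax": 0,"ay": 0,"az": 0.0231},
    {"claw": -1,"x": 0.125,"y": -0.35,"z": 0.005,"ax": 0,"ay": 0,"az": 0.0231}
  ]
}}

```text
clock: 14.62
tool_pos: [0.5577, -0.206, 0.1015]
ee_rot: [0.258, -3.131, -0.001]
contact_force: [-0.0, 0.5, -1.1]
opening: 0.174
grip_force: 39.4
```

```bash
python3 -c "
from h import *
o=readout.get_obs(); print(goto(o,[.557,-.207],.0145,.163+np.pi/2),o['contact_force'],o['opening'])"
```

```text
(array([ 0.0008, -0.001 ,  0.087 ]), array([ 0.001, -0.   ,  0.001]), 'alt', array([ 1.00e-03,  1.00e-03, -3.14e+00])) [-0.01506509  0.46012698 -1.13560631] 0.1736584541863632
```

Converted, 0.087 m / 0.8 = 0.1088, -0.001 m / 0.8 = -0.0013.

Call:
{"fn": "send_rows", "kwargs": {
  "plan": [
    {"claw": -1,"x": 0.0013,"y": -0.0013,"z": 0.0375,"ax": 0,"ay": 0,"az": 0},
    {"claw": -1,"x": 0.0013,"y": -0.0013,"z": 0.0688,"ax": 0,"ay": 0,"az": 0},
    {"claw": -1,"x": 0.0013,"y": -0.0013,"z": 0.0913,"ax": 0,"ay": 0,"az": 0},
    {"claw": -1,"x": 0.0013,"y": -0.0013,"z": 0.1013,"ax": 0,"ay": 0,"az": 0},
    {"claw": -1,"x": 0.0013,"y": -0.0013,"z": 0.1063,"ax": 0,"ay": 0,"az": 0},
    {"claw": -1,"x": 0.0013,"y": -0.0013,"z": 0.1088,"ax": 0,"ay": 0,"az": 0},
    {"claw": -1,"x": 0.0013,"y": -0.0013,"z": 0.1088,"ax": 0,"ay": 0,"az": 0}
  ]
}}

```text
clock: 15.5
tool_pos: [0.5572, -0.2083, 0.0152]
ee_rot: [-0.256, 3.131, -0.0]
contact_force: [0.4, 0.1, -1.1]
opening: 0.177
grip_force: 39.4
```

Converted, 0.001 m / 0.8 = 0.0013, 0.0007 m / 0.8 = 0.0009.

Call:
{"fn": "send_rows", "kwargs": {
  "plan": [
    {"claw": -1,"x": 0,"y": 0,"z": 0.0009,"ax": 0,"ay": 0,"az": 0},
    {"claw": -1,"x": 0,"y": 0,"z": 0.0013,"ax": 0,"ay": 0,"az": 0},
    {"claw": -1,"x": 0,"y": 0,"z": 0.0013,"ax": 0,"ay": 0,"az": 0}
  ]
}}

```text
clock: 15.88
tool_pos: [0.5569, -0.2083, 0.0139]
ee_rot: [-0.256, 3.131, -0.0]
contact_force: [0.5, 0.5, -1.0]
opening: 0.179
grip_force: 39.4
```

Converted, 0.001 m / 0.8 = 0.0013, 0.0007 m / 0.8 = 0.0009.

Call:
{"fn": "send_rows", "kwargs": {
  "plan": [
    {"claw": -1,"x": 0,"y": 0,"z": 0.0009,"ax": 0,"ay": 0,"az": 0},
    {"claw": -1,"x": 0,"y": 0,"z": 0.0013,"ax": 0,"ay": 0,"az": 0},
    {"claw": -1,"x": 0,"y": 0,"z": 0.0013,"ax": 0,"ay": 0,"az": 0}
  ]
}}

```text
clock: 16.25
tool_pos: [0.557, -0.2083, 0.0131]
ee_rot: [-0.256, 3.131, -0.0]
contact_force: [-2.0, 0.3, 4.4]
opening: 0.175
grip_force: 40.1
```

Converted, -0.09 m / 0.8 = -0.1125, -0.06 m / 0.8 = -0.075.

Call:
{"fn": "send_rows", "kwargs": {
  "plan": [
    {"claw": -0.5,"x": 0,"y": 0,"z": 0,"ax": 0,"ay": 0,"az": 0},
    {"claw": -0.2,"x": 0,"y": 0,"z": 0,"ax": 0,"ay": 0,"az": 0},
    {"claw": -0.2,"x": 0,"y": 0,"z": 0,"ax": 0,"ay": 0,"az": 0},
    {"claw": -0.2,"x": 0,"y": 0,"z": 0,"ax": 0,"ay": 0,"az": 0},
    {"claw": -0.2,"x": 0,"y": 0,"z": -0.025,"ax": 0,"ay": 0,"az": 0},
    {"claw": -0.2,"x": 0,"y": 0,"z": -0.075,"ax": 0,"ay": 0,"az": 0},
    {"claw": -0.2,"x": 0,"y": 0,"z": -0.1125,"ax": 0,"ay": 0,"az": 0},
    {"claw": -0.2,"x": 0,"y": 0,"z": -0.1125,"ax": 0,"ay": 0,"az": 0}
  ]
}}

```text
clock: 17.25
tool_pos: [0.5583, -0.2088, 0.1052]
ee_rot: [-0.256, 3.127, -0.003]
contact_force: [-0.5, 0.1, -0.9]
opening: 0.401
grip_force: 0.0
```

```bash
python3 -c "
from h import *
o=readout.get_obs(); print(goto(o,[.5725,.3279],.105,.014+np.pi/2),o['contact_force'],o['joints'])"
```

```text
(array([-1.012e-01,  5.272e-01, -5.000e-04]), array([-0.002,  0.004,  0.149]), 'alt', array([-0.006, -0.003, -2.992])) [-0.46806163  0.11581509 -0.93082146] [-3.57849054e-01  4.55797690e-01 -1.55923403e-02  1.09531730e+00
  1.09988747e-06 -5.21059836e-01]
```

Converted, 0.527 m / 0.8 = 0.6588, 0.105 m / 0.8 = 0.1313, 0.149 rad / 6.2832 = 0.0237.

Call:
{"fn": "send_rows", "kwargs": {
  "plan": [
    {"claw": 0.5,"x": -0.0125,"y": 0.0663,"z": 0,"ax": 0,"ay": 0,"az": 0.0024},
    {"claw": 0.5,"x": -0.025,"y": 0.1313,"z": 0,"ax": 0,"ay": 0,"az": 0.0048},
    {"claw": 0.5,"x": -0.0375,"y": 0.1975,"z": 0,"ax": 0,"ay": 0,"az": 0.0072},
    {"claw": 0.5,"x": -0.05,"y": 0.2638,"z": 0,"ax": 0,"ay": 0,"az": 0.0095},
    {"claw": 0.5,"x": -0.0638,"y": 0.33,"z": 0,"ax": 0,"ay": 0,"az": 0.0119},
    {"claw": 0.5,"x": -0.0763,"y": 0.395,"z": 0,"ax": 0,"ay": 0,"az": 0.0143},
    {"claw": 0.5,"x": -0.0888,"y": 0.4613,"z": 0,"ax": 0,"ay": 0,"az": 0.0167},
    {"claw": 0.5,"x": -0.1013,"y": 0.5275,"z": 0,"ax": 0,"ay": 0,"az": 0.0191},
    {"claw": 0.5,"x": -0.1138,"y": 0.5938,"z": 0,"ax": 0,"ay": 0,"az": 0.0215},
    {"claw": 0.5,"x": -0.1225,"y": 0.6375,"z": 0,"ax": 0,"ay": 0,"az": 0.0237},
    {"claw": 0.5,"x": -0.1263,"y": 0.6588,"z": 0,"ax": 0,"ay": 0,"az": 0.0237},
    {"claw": 0.5,"x": -0.1263,"y": 0.6588,"z": 0,"ax": 0,"ay": 0,"az": 0.0237}
  ]
}}

```text
clock: 18.75
tool_pos: [0.5706, 0.3284, 0.102]
ee_rot: [0.024, -3.141, 0.001]
contact_force: [-0.5, -0.9, 0.5]
opening: 0.751
grip_force: 0.0
```

```bash
python3 -c "
from h import *
o=readout.get_obs(); print(goto(o,[.5725,.3279],.005,.014+np.pi/2),o['contact_force'],o['opening'])
c=optics.read_camera('top')['img']; cv2.imwrite('pics/c2.png',cv2.resize(c[130:250,270:390],None,fx=4,fy=4,interpolation=cv2.INTER_CUBIC))"
```

```text
(array([-0.002 , -0.0005,  0.097 ]), array([-0.001, -0.001,  0.002]), 'alt', array([ 1.00e-03, -1.00e-03, -3.14e+00])) [-0.46143662 -0.8758836   0.54792837] 0.7506631712229154
```

View pics/c2.png

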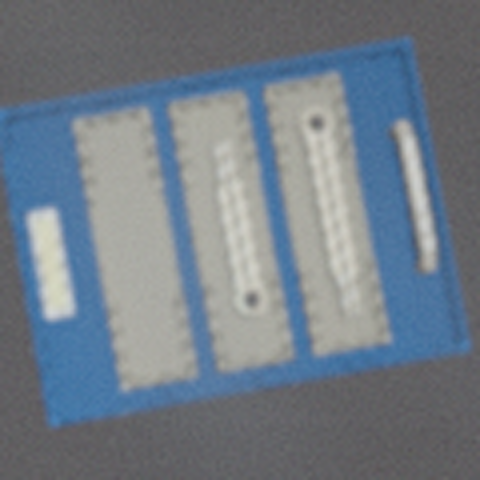

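The medium caliper lies centred in the middle channel, from tip (222,148) to head (251,300). Next is the short one.

Converted, 0.097 m / 0.8 = 0.1213, -0.002 m / 0.8 = -0.0025.

Call:
{"fn": "send_rows", "kwargs": {
  "plan": [
    {"claw": 0.5,"x": -0.0025,"y": 0,"z": 0.05,"ax": 0,"ay": 0,"az": 0},
    {"claw": 0.5,"x": -0.0025,"y": 0,"z": 0.0875,"ax": 0,"ay": 0,"az": 0},
    {"claw": 0.5,"x": -0.0025,"y": 0,"z": 0.1125,"ax": 0,"ay": 0,"az": 0},
    {"claw": 0.5,"x": -0.0025,"y": 0,"z": 0.1213,"ax": 0,"ay": 0,"az": 0},
    {"claw": 0.5,"x": -0.0025,"y": 0,"z": 0.1213,"ax": 0,"ay": 0,"az": 0},
    {"claw": 0.2,"x": -0.0025,"y": 0,"z": 0.1213,"ax": 0,"ay": 0,"az": 0},
    {"claw": 0,"x": -0.0025,"y": 0,"z": 0.1213,"ax": 0,"ay": 0,"az": 0},
    {"claw": -0.2,"x": -0.0025,"y": 0,"z": 0.1213,"ax": 0,"ay": 0,"az": 0},
    {"claw": -0.4,"x": -0.0025,"y": 0,"z": 0.1213,"ax": 0,"ay": 0,"az": 0},
    {"claw": -0.6,"x": -0.0025,"y": 0,"z": 0.1213,"ax": 0,"ay": 0,"az": 0},
    {"claw": -0.8,"x": -0.0025,"y": 0,"z": 0.1213,"ax": 0,"ay": 0,"az": 0},
    {"claw": -1,"x": -0.0025,"y": 0,"z": 0.1213,"ax": 0,"ay": 0,"az": 0}
  ]
}}

```text
clock: 20.3
tool_pos: [0.5731, 0.3284, 0.0062]
ee_rot: [-0.022, 3.141, 0.001]
contact_force: [0.3, 0.4, 6.7]
opening: 0.177
grip_force: 39.4
```

Converted, -0.1 m / 0.8 = -0.125, -0.08 m / 0.8 = -0.1.

Call:
{"fn": "send_rows", "kwargs": {
  "plan": [
    {"claw": -1,"x": 0,"y": 0,"z": 0,"ax": 0,"ay": 0,"az": 0},
    {"claw": -1,"x": 0,"y": 0,"z": 0,"ax": 0,"ay": 0,"az": 0},
    {"claw": -1,"x": 0,"y": 0,"z": 0,"ax": 0,"ay": 0,"az": 0},
    {"claw": -1,"x": 0,"y": 0,"z": -0.0125,"ax": 0,"ay": 0,"az": 0},
    {"claw": -1,"x": 0,"y": 0,"z": -0.05,"ax": 0,"ay": 0,"az": 0},
    {"claw": -1,"x": 0,"y": 0,"z": -0.1,"ax": 0,"ay": 0,"az": 0},
    {"claw": -1,"x": 0,"y": 0,"z": -0.125,"ax": 0,"ay": 0,"az": 0},
    {"claw": -1,"x": 0,"y": 0,"z": -0.125,"ax": 0,"ay": 0,"az": 0},
    {"claw": -1,"x": 0,"y": 0,"z": -0.125,"ax": 0,"ay": 0,"az": 0}
  ]
}}

```text
clock: 21.42
tool_pos: [0.5725, 0.3279, 0.1047]
ee_rot: [0.022, -3.14, 0.001]
contact_force: [-0.5, -0.5, -1.6]
opening: 0.177
grip_force: 39.2
```

Run:
```python
from h import *
o=readout.get_obs(); print(o['tool_pos'],o['opening'],o['contact_force'])
b=optics.read_camera('scene')['img'][170:330,370:530]
cv2.imwrite('pics/s1.png',cv2.resize(b,None,fx=3,fy=3,interpolation=cv2.INTER_CUBIC))
print(goto(o,[.547,-.1435],.1,.163+np.pi/2))
```

```text
[0.57245786 0.3279036  0.10472819] 0.17689616841760203 [-0.52996487 -0.47762438 -1.55683597]
(array([ 0.0321, -0.471 ,  0.0051]), array([-0.001, -0.001, -0.149]), 'alt', array([-2.000e-03,  1.000e-03,  2.993e+00]))
```

View pics/s1.png

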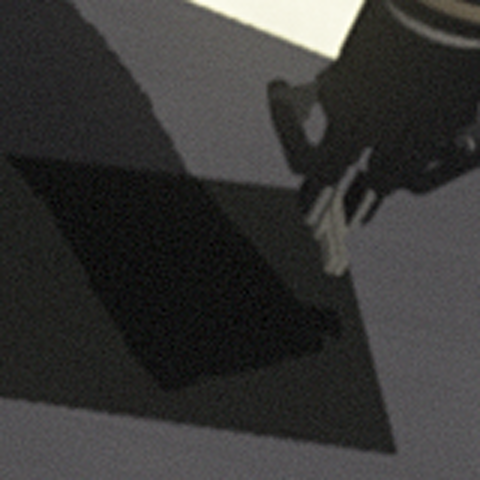

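The short caliper is held and folded, with its tips at about (335,265). I carry it to the far channel.

Converted, -0.471 m / 0.8 = -0.5888, -0.455 m / 0.8 = -0.5688, -0.149 rad / 6.2832 = -0.0237.

Call:
{"fn": "send_rows", "kwargs": {
  "plan": [
    {"claw": -1,"x": 0.0044,"y": -0.065,"z": 0.005,"ax": 0,"ay": 0,"az": -0.0032},
    {"claw": -1,"x": 0.0088,"y": -0.13,"z": 0.005,"ax": 0,"ay": 0,"az": -0.0064},
    {"claw": -1,"x": 0.0131,"y": -0.195,"z": 0.005,"ax": 0,"ay": 0,"az": -0.0095},
    {"claw": -1,"x": 0.0175,"y": -0.26,"z": 0.005,"ax": 0,"ay": 0,"az": -0.0127},
    {"claw": -1,"x": 0.0225,"y": -0.325,"z": 0.005,"ax": 0,"ay": 0,"az": -0.0159},
    {"claw": -1,"x": 0.0263,"y": -0.39,"z": 0.005,"ax": 0,"ay": 0,"az": -0.0191},
    {"claw": -1,"x": 0.0313,"y": -0.455,"z": 0.005,"ax": 0,"ay": 0,"az": -0.0223},
    {"claw": -1,"x": 0.035,"y": -0.52,"z": 0.005,"ax": 0,"ay": 0,"az": -0.0237},
    {"claw": -1,"x": 0.0388,"y": -0.5688,"z": 0.005,"ax": 0,"ay": 0,"az": -0.0237},
    {"claw": -1,"x": 0.04,"y": -0.5888,"z": 0.005,"ax": 0,"ay": 0,"az": -0.0237},
    {"claw": -1,"x": 0.04,"y": -0.5888,"z": 0.005,"ax": 0,"ay": 0,"az": -0.0237},
    {"claw": -1,"x": 0.04,"y": -0.5888,"z": 0.005,"ax": 0,"ay": 0,"az": -0.0237}
  ]
}}

```text
clock: 22.98
tool_pos: [0.5475, -0.1422, 0.1014]
ee_rot: [0.257, -3.13, -0.001]
contact_force: [1.1, 0.5, -0.7]
opening: 0.173
grip_force: 39.3
```

```bash
python3 -c "
from h import *
o=readout.get_obs(); print(goto(o,[.547,-.1435],.0145,.163+np.pi/2),o['contact_force'],o['opening'])"
```

```text
(array([ 0.0007, -0.0013,  0.0869]), array([ 0.001, -0.001,  0.001]), 'alt', array([ 1.000e-03,  1.000e-03, -3.141e+00])) [ 1.13002236  0.47586742 -0.72545297] 0.17327257031913793
```

Converted, 0.088 m / 0.8 = 0.11, -0.001 m / 0.8 = -0.0013.

Call:
{"fn": "send_rows", "kwargs": {
  "plan": [
    {"claw": -1,"x": 0.0013,"y": -0.0013,"z": 0.0375,"ax": 0,"ay": 0,"az": 0},
    {"claw": -1,"x": 0.0013,"y": -0.0013,"z": 0.0688,"ax": 0,"ay": 0,"az": 0},
    {"claw": -1,"x": 0.0013,"y": -0.0013,"z": 0.0913,"ax": 0,"ay": 0,"az": 0},
    {"claw": -1,"x": 0.0013,"y": -0.0013,"z": 0.1013,"ax": 0,"ay": 0,"az": 0},
    {"claw": -1,"x": 0.0013,"y": -0.0013,"z": 0.1063,"ax": 0,"ay": 0,"az": 0},
    {"claw": -1,"x": 0.0013,"y": -0.0013,"z": 0.1094,"ax": 0,"ay": 0,"az": 0},
    {"claw": -1,"x": 0.0013,"y": -0.0013,"z": 0.11,"ax": 0,"ay": 0,"az": 0},
    {"claw": -1,"x": 0.0013,"y": -0.0013,"z": 0.11,"ax": 0,"ay": 0,"az": 0}
  ]
}}

```text
clock: 23.98
tool_pos: [0.5471, -0.1444, 0.0141]
ee_rot: [-0.256, 3.131, -0.0]
contact_force: [-0.5, -0.8, -1.4]
opening: 0.174
grip_force: 39.3
```

Converted, 0.001 m / 0.8 = 0.0013, 0.0007 m / 0.8 = 0.0009.

Call:
{"fn": "send_rows", "kwargs": {
  "plan": [
    {"claw": -1,"x": 0,"y": 0,"z": 0.0009,"ax": 0,"ay": 0,"az": 0},
    {"claw": -1,"x": 0,"y": 0,"z": 0.0013,"ax": 0,"ay": 0,"az": 0},
    {"claw": -1,"x": 0,"y": 0,"z": 0.0013,"ax": 0,"ay": 0,"az": 0}
  ]
}}

```text
clock: 24.35
tool_pos: [0.547, -0.1445, 0.0132]
ee_rot: [-0.256, 3.131, -0.0]
contact_force: [-1.5, 0.3, 5.4]
opening: 0.179
grip_force: 40.0
```

Contact with the floor, so I release and back off clear of the view.

Converted, 0.24 m / 0.8 = 0.3, 0.2 m / 0.8 = 0.25.

Call:
{"fn": "send_rows", "kwargs": {
  "plan": [
    {"claw": -0.5,"x": 0,"y": 0,"z": 0,"ax": 0,"ay": 0,"az": 0},
    {"claw": -0.2,"x": 0,"y": 0,"z": 0,"ax": 0,"ay": 0,"az": 0},
    {"claw": -0.2,"x": 0,"y": 0,"z": 0,"ax": 0,"ay": 0,"az": 0},
    {"claw": -0.2,"x": 0,"y": 0,"z": 0,"ax": 0,"ay": 0,"az": 0},
    {"claw": -0.2,"x": 0,"y": 0,"z": -0.025,"ax": 0,"ay": 0,"az": 0},
    {"claw": -0.2,"x": 0,"y": 0,"z": -0.075,"ax": 0,"ay": 0,"az": 0},
    {"claw": -0.2,"x": 0,"y": 0.025,"z": -0.125,"ax": 0,"ay": 0,"az": 0},
    {"claw": -0.2,"x": 0,"y": 0.1,"z": -0.125,"ax": 0,"ay": 0,"az": 0},
    {"claw": -0.2,"x": 0,"y": 0.175,"z": -0.125,"ax": 0,"ay": 0,"az": 0},
    {"claw": -0.2,"x": 0,"y": 0.25,"z": -0.125,"ax": 0,"ay": 0,"az": 0},
    {"claw": -0.2,"x": 0,"y": 0.3,"z": -0.125,"ax": 0,"ay": 0,"az": 0},
    {"claw": -0.2,"x": 0,"y": 0.3,"z": -0.125,"ax": 0,"ay": 0,"az": 0}
  ]
}}

```text
clock: 25.85
tool_pos: [0.5073, 0.0948, 0.1129]
ee_rot: [-0.262, 3.131, 0.001]
contact_force: [-0.1, -1.3, -0.6]
opening: 0.396
grip_force: 0.0
```

Run:
```python
from h import *
c=optics.read_camera('top'); a=c['img'][130:250,270:390]; b=optics.read_camera('scene')['img'][160:280,140:300]
b=np.vstack([b]) 
cv2.imwrite('pics/fin.png',cv2.resize(np.hstack([a,b]),None,fx=2.8,fy=2.8,interpolation=cv2.INTER_CUBIC))
print(readout.get_obs()['tool_pos'])
```

```text
[0.50782342 0.09246083 0.11282815]
```

View pics/fin.png

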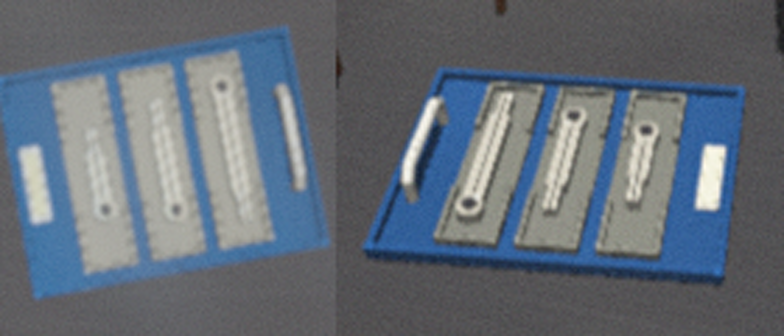

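All three are folded, flat and centred in their channels: long at (232,150) by the handle, medium at (165,155), short at (98,175). I hand the job in.

```bash
python3 -c "
from station import robot
print(robot.sign_off())"
```

```text
the job is handed in; nothing more can be done
None
```

The three calipers are folded and lying flat in the blue tray, longest by the bow handle, medium in the middle and shortest farthest away; I handed the job in at about 26 s, and the hand-in returned no verdict.

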